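Clamp a ring on a sloping stud with a slotted C-washer

TASK

Load the angle-plate fixture: put the brass ring over the headed stud so that it sits down flat on the sloping plate, then slide the slotted (C-shaped) washer sideways under the stud's head, onto its thin neck, from the upper side of the slope (its grip ends uphill, its gap downhill), fully home, and let go so that it lies flat on the ring. The other washer, whose hole is closed, is the wrong one: leave it where it lies.

Things in the scene. Friction and masses are not known exactly. Their poses are not given: they have to be found in the camera images.
- fixture: Angle plate, bolted down behind the loose parts (origin under the middle of its base, yaw -0.65 to -0.15, x away from the robot): dark base 112 x 100 x 12 mm and on it an aluminium plate 100 (along the slope) x 90 x 10 mm sloping at 24 degrees, low edge toward the robot, with a headed steel stud in its middle.
- seat (a point): Where the stud's axis meets the sloping plate's top face, 49 mm above the bench. Axes: z out of the plate along the stud (leans 24 degrees toward the robot), x up the slope (away from the robot), y level across. Heights along the stud: spigot 30 mm dia. 0 to 26 mm (top 6 mm tapered to 24), neck 13 mm dia. 26 to 47 mm, head 26 mm dia. 47 to 59 mm, top tapered.
- ring_home (a point): Point on the stud's axis 15 mm above the seat, where the ring's centre lies when the ring sits flat on the plate. Axes as the seat.
- washer_home (a point): Point on the stud's axis 34 mm above the seat: the slotted washer's slot point comes here when it lies on the seated ring. Axes as the seat. Fully home, the slot's closed end touches the neck and the slot point is some 2 mm down the slope from here. Friction then keeps it from turning.
- bearing_ring: The brass ring (origin at the centre of its underside).
- ring_center (a point): Centre of the brass ring, half-way up: plain ring, outside 58 mm dia., bore 34 mm dia., 30 mm high, 0.15 kg, lying flat on the bench; z along its axis.
- slotted_washer: The slotted washer (origin on its underside, straight below the slot point).
- slotted_washer_slot (a point): Steel C-shaped plate, 0.09 kg, flat on the bench: 54 mm wide, 8 mm thick, with a narrower tail, 84 mm long. Point on the slot's middle line, half-way through the plate. x points to the tail (ends at +58 mm), z up. The slot is 17 mm wide, its flat closed end at x = +8.5 mm; it opens to -x between rounded horns that end at x = -26 mm.
- slotted_washer_grip (a point): Middle of the slotted washer's black upright grip, 30 mm above the washer's underside and 40 mm along +x from the slot point. The grip is a flat fin 26 mm long (along x), 10 mm thick (along y), standing from the plate (8 mm) up to 48 mm above the underside.
- closed_washer_slot (a point): The wrong washer: like the slotted one, with the same grip at the same place, but its hole is closed all round (no gap). This point is at the hole's centre, half-way through the plate. It must stay where it lies.
Not all that is in view belongs to the job. Several things have the shape of the bearing_ring; the one meant has the colours described above.

How it is judged:
On the way, in this order (a step that is already met when the one before it is completed fails the run):
1. the brass ring sits flat on the sloping plate, over the stud (distance between ring_center and ring_home below 0.005 m and angle between the z axis of ring_center and the z axis of seat, either way round below 0.1 rad), for 0.2 s.
2. the slotted washer is fully home round the neck, under the head, grip uphill (distance between slotted_washer_slot and washer_home below 0.006 m and angle between the z axis of slotted_washer_slot and the z axis of seat, either way round below 0.1 rad and x of slotted_washer_grip in the frame of seat above 0.02 m), for 0.2 s.
At the end, for the whole second after the job is handed in: Ring flat on the plate over the stud (centre within 5 mm of home, axis within 0.1 rad), slotted washer flat on it round the neck under the head (slot point within 6 mm of home, within 0.1 rad), its grip over 20 mm uphill of the stud's axis; both released and at rest (under 20 mm/s) (all of step 1 and all of step 2 and linear speed of each of bearing_ring, slotted_washer below 0.02 m/s); the robot touches nothing.
It fails at once if the closed washer is moved more than 20 mm (distance of closed_washer_slot from where it was at the start of the episode above 0.02 m).
It also fails if it takes over 56 s, if anything falls off the work surface, if the arm or the gripper's body presses on something with over 40 N, if the wrist force passes 120 N, or if a joint passes its speed limit or range.

ROBOT

A 6-joint arm with a two-finger parallel gripper is mounted at the origin on a cart in front of the work surface, level with it; the furniture and walls round the work are solid. World frame = base frame: x ahead of the robot, y to its left, z up, the work surface at z = 0. Lengths are in m, angles in rad, forces in N, time in s.
With the tool pointing down it reaches from about 0.275 to 0.825 m from the base axis. Payload 4.9 kg.
Tool frame: the origin (TCP) lies midway between the tips of the shut fingers; the grasp point (between the pads) lies 19 mm behind it (grip_point_offset is the distance from the TCP to the grasp point, in m); z points along the fingers, x is the direction in which the jaws open and shut, and the axes are right-handed (so a half turn about z gives the same grasp; the last joint's range is limited). The gripper opens to 85 mm and grips with 20 to 120 N. Pads are 22 mm wide; open, the fingers measure 114 mm over their backs; the gripper's body (76 mm by 85 mm) begins 54 mm behind the grasp point. The pads swing forward as they close: fully open they stand 13 mm farther back than shut.
Start: joints at [-1.364, 0.326, -0.193, 1.052, 0, 1.437], TCP at [0.184, -0.518, 0.231] pointing down, gripper open.
Joint ranges: [-2.65, 2.65], [-0.97, 1.79], [-1.3, 1.35], [-1.93, 2.1], [-1.47, 1.37], [-3.14, 3.14]. Speed limits (rad/s): [2.57, 2.57, 3.14, 3.14, 3.14, 3.14].

INTERFACE

Orientations are given as a rotation vector (axis times angle).
In Python, from cell import * gives the robot as it stands. Calls block until the motion is done:
- movep(position, orientation): joint-space move of the TCP to a pose.
- move_l(position, velocity=0.15, rot=None, until_force=None): straight line of the TCP; rot=None keeps the orientation; velocity is the mean speed in m/s. With until_force (N) it stops when the force on the tool has changed by that much, and returns True; else False.
- set_joints(angles): joint-space move.
- let_go() and grab(newtons=None): open the fingers fully, or close them until they stop; newtons is the grip in N (None keeps the last).
- sleep(seconds).
- ik(position, orientation): joint angles nearest the present ones, or None.
- get_state(): the state.
- grab_frame(name): name is "scene" or "top"; returns a dict with "img" (400x640x3 uint8, red, green, blue), "fx", "fy", "cx", "cy" (pixels), "k1" (the pictures are not rectified: a ray, as slopes to the right and down, at radius r is drawn at 1 + k1 r^2 times it, then the intrinsics apply), "cam_to_world" (4x4, takes a point from camera to world coordinates). Camera axes: x right, y down, z forward; pixel columns grow to the right and rows downward; lengths in m; the calibration is good to about 2 mm. A picture is of the moment at which its call begins. There is no depth.
A pose or a line that the arm cannot do raises MotionError and nothing moves.
- sign_off(): hands the job in, once; it reports no verdict.
Trained networks look in the newest picture that a camera, given by its name, has taken for a name from the list of things; names that differ only in an ending like _2 or _b are one class to them, and where a whole thing is asked for, a point or a joint stands for the part that bears it (a point fixed in the world has none). Each returns a list of dicts, best first, with "score" (0 to 1); they miss things now and then, are a little off and sometimes report something else, mostly with a low value. They report only what shows in the picture. A call takes as long as a camera call. They do not tell look-alikes from the thing itself.
- spot_in(camera, name): "centre" ([column, row] in pixels, amid what is visible of it).
- silhouettes(camera, name): "mask" (400x640 bool, what is visible of it) and "centre" ([column, row] in pixels, amid what is visible of it).
- tip_of(camera, name): "centre" ([column, row] in pixels: a listed point, or the origin of a listed thing).
The state is a dict: "clock": time; "q": joint angles; "joint_velocities": joint speeds; "tau": joint torques, N m; "position": TCP position; "eef_rot": TCP orientation; "contact_force": force on the tool from outside, world axes, zero at the start; "wrist_torque": the same for the moment, N m; "finger_gap": opening from 0.0 (shut) to 1.0 (fully open).
Only numpy, scipy, OpenCV 4.12 (cv2) and the standard library are available. Lean on these libraries where they do the work, as an engineer would, in place of code of your own. Each camera call takes 0.05 s, during which the arm holds its last target. There are 200 camera calls.

## Working session

There is one attempt and no reset: what is moved stays moved. The work goes in short steps, each a Python script; the robot and the scene stay as the last script left them, time stands still between calls to the robot, and variables do not carry over. Pictures are saved under pics/ and viewed, about 8 in all and at most 12, crops included, and the job is handed in when it is done.

```bash
ls; mkdir -p pics; cat > h.py <<'E'
from cell import *
import numpy as np, cv2
from scipy.spatial.transform import Rotation as R
def ray(f,px):
    d=np.array([(px[0]-f["cx"])/f["fx"],(px[1]-f["cy"])/f["fy"]]);u=d.copy()
    for _ in range(20): u=d/(1+f["k1"]*(u@u))
    T=np.array(f["cam_to_world"]);v=T[:3,:3]@np.array([u[0],u[1],1]);return T[:3,3],v/np.linalg.norm(v)
def onz(f,px,z):
    o,v=ray(f,px);return o+v*(z-o[2])/v[2]
def proj(f,p):
    T=np.array(f["cam_to_world"]);c=T[:3,:3].T@(np.array(p)-T[:3,3]);u=c[:2]/c[2];u=u*(1+f["k1"]*(u@u))
    return np.array([f["fx"]*u[0]+f["cx"],f["fy"]*u[1]+f["cy"]])
def save(f,n): cv2.imwrite("pics/"+n,f["img"][:,:,::-1])
E
python3 - <<'E'
from h import *
np.set_printoptions(precision=4,suppress=True)
F={c:grab_frame(c) for c in("scene","top")}
for c,f in F.items(): print(c,f["fx"],f["k1"],f["cam_to_world"][:3])if 0 else print(c,f["fx"],f["k1"],np.array(f["cam_to_world"])[:3])
cv2.imwrite("pics/a.png",np.vstack([F[c]["img"][:,:,::-1] for c in F])[:, :])
for c in F: save(F[c],c+"0.png")
Z=dict(seat=.049,ring_home=.049+.015*.9135,washer_home=.049+.034*.9135,ring_center=.015,slotted_washer_slot=.004,slotted_washer_grip=.03,closed_washer_slot=.004,fixture=0)
for n,z in Z.items():
  for c,f in F.items():
    for r in tip_of(c,n)[:4]: print(n,c,round(r["score"],2),np.array(r["centre"]),onz(f,r["centre"],z))
E
```

```text
pics
scene 380.8425161369338 0.018865529972168837 [[ 0.8879 -0.251   0.3856  0.111 ]
 [-0.4601 -0.4853  0.7435 -0.8918]
 [ 0.0005 -0.8375 -0.5464  0.5876]]
top 467.65851764661033 -0.019867890168846034 [[ 0.0192 -0.9957  0.0907  0.34  ]
 [-0.9997 -0.0201 -0.0098 -0.1927]
 [ 0.0116 -0.0905 -0.9958  1.3309]]
seat scene 0.63 [373.5 210.1] [ 0.5734 -0.2522  0.049 ]
seat top 0.82 [328.2 143.5] [ 0.5949 -0.2353  0.049 ]
ring_home scene 0.83 [375.2 197.7] [ 0.5961 -0.2238  0.0627]
ring_home scene 0.25 [308.6 225.1] [ 0.3961 -0.2511  0.0627]
ring_home top 0.55 [324.9 142. ] [ 0.5961 -0.2257  0.0627]
washer_home scene 0.91 [374.  193.8] [ 0.5874 -0.2293  0.0801]
washer_home top 0.61 [323.2 145.9] [ 0.5818 -0.2209  0.0801]
ring_center scene 0.79 [400.9 252.2] [ 0.565  -0.3821  0.015 ]
ring_center scene 0.74 [289.1 277.7] [ 0.308  -0.3402  0.015 ]
ring_center scene 0.56 [330.6 259.8] [ 0.4111 -0.3313  0.015 ]
ring_center top 0.81 [211.7 234.7] [0.336  0.0852 0.015 ]
ring_center top 0.8 [379.4 156.4] [ 0.5675 -0.3831  0.015 ]
ring_center top 0.79 [358.  204.7] [ 0.4283 -0.3235  0.015 ]
ring_center top 0.79 [362.8 247.2] [ 0.3093 -0.3384  0.015 ]
slotted_washer_slot scene 0.62 [306.8 220.7] [ 0.4319 -0.1601  0.004 ]
slotted_washer_slot top 0.83 [300.3 206. ] [ 0.4221 -0.1606  0.004 ]
slotted_washer_grip scene 0.97 [314.5 211.4] [ 0.4521 -0.1651  0.03  ]
slotted_washer_grip top 0.76 [301.4 187.9] [ 0.4712 -0.1632  0.03  ]
closed_washer_slot scene 0.59 [411.2 288.3] [ 0.5243 -0.4738  0.004 ]
closed_washer_slot top 0.57 [406.1 168.2] [ 0.5368 -0.4618  0.004 ]
fixture scene 0.83 [381.9 222.2] [ 0.6044 -0.2505  0.    ]
fixture scene 0.7 [308.6 223.2] [ 0.4337 -0.1671  0.    ]
fixture top 0.78 [332.7 141.9] [ 0.6096 -0.2499  0.    ]
```

View pics/scene0.png

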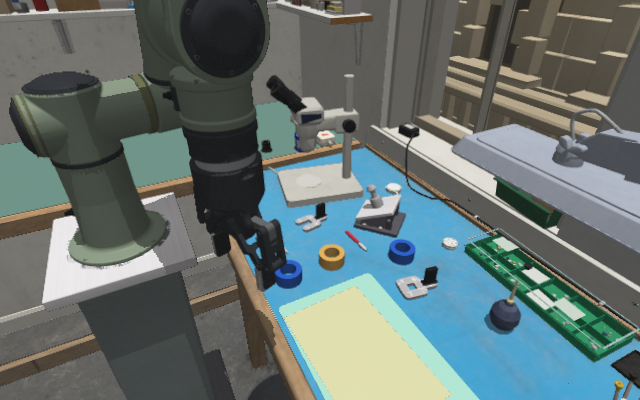

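View pics/top0.png

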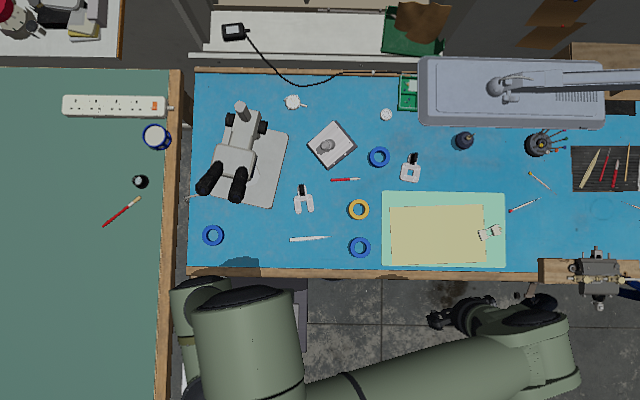

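View crop.

The brass ring is at top (358,209) / scene (331,258). The slotted washer is at top (303,200) with its tail away from the robot. The closed washer is at top (410,168), and the fixture at top (331,145) / scene (380,212). Zooming in on the fixture next.

```bash
python3 - <<'E'
from h import *
a=cv2.imread("pics/scene0.png")[170:245,345:420];b=cv2.imread("pics/top0.png")[110:185,295:370]
cv2.imwrite("pics/z1.png",np.hstack([cv2.resize(x,(400,400)if 0 else (400,400),interpolation=cv2.INTER_CUBIC) for x in(a,b)]))
c=cv2.imread("pics/top0.png")[175:225,275:375]
cv2.imwrite("pics/z2.png",cv2.resize(c,(800,400),interpolation=cv2.INTER_CUBIC))
for c in("scene","top"):
  f=grab_frame(c);hsv=cv2.cvtColor(f["img"],cv2.COLOR_RGB2HSV)
  for n in("ring_center","fixture","slotted_washer_slot"):
    for r in silhouettes(c,n)[:4]:
      m=r["mask"];ys,xs=np.nonzero(m);print(c,n,round(r["score"],2),np.round(r["centre"],1),m.sum(),xs.min(),xs.max(),ys.min(),ys.max(),np.median(hsv[m],0))
E
```

```text
scene ring_center 0.88 [287.  275.8] 606 275 301 260 288 [110. 185.  99.]
scene ring_center 0.75 [329.5 259.4] 582 319 344 244 270 [ 19. 143. 112.]
scene ring_center 0.55 [401.3 253.6] 569 388 415 240 264 [110. 186. 100.]
scene fixture 0.81 [382.  216.8] 1579 355 403 185 236 [130.   5. 102.]
scene slotted_washer_slot 0.31 [328.7 259.1] 568 319 344 245 270 [ 19. 144. 111.]
top ring_center 0.85 [208.7 232.3] 307 202 223 224 245 [109. 191. 175.]
top ring_center 0.7 [365.4 243.3] 248 350 370 237 257 [109. 179. 184.]
top ring_center 0.69 [378.3 159.8] 297 369 389 146 167 [109. 187. 177.]
top ring_center 0.66 [360.5 203.2] 270 347 368 199 219 [ 22. 147. 194.]
top fixture 0.65 [333.3 141.7] 1354 307 356 121 169 [150.   3. 178.]
top slotted_washer_slot 0.6 [300.4 199.1] 396 294 313 184 213 [102.   8. 177.]
```

View pics/z1.png

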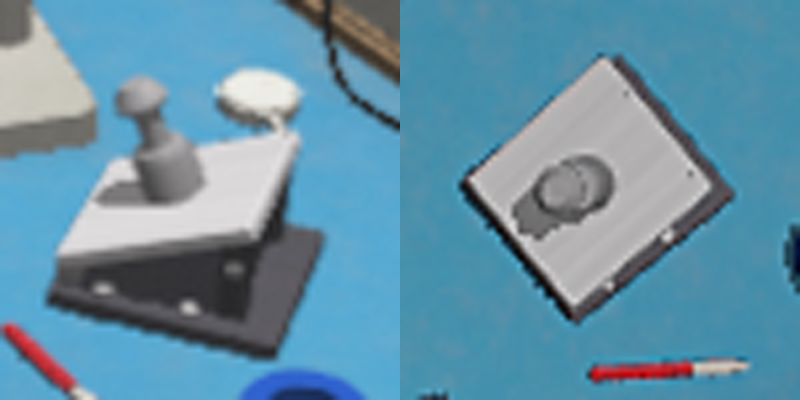

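View pics/z2.png

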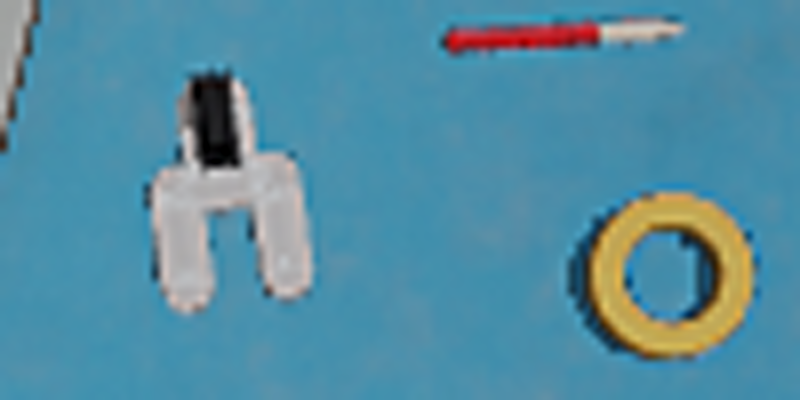

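```bash
cat > fit.py <<'E'
from h import *
from scipy.optimize import least_squares
np.set_printoptions(precision=4,suppress=True)
F={c:grab_frame(c) for c in("scene","top")}
s=75/400
def up(p,o): return np.array([o[0]+(p[0]+.5)*s-.5,o[1]+(p[1]+.5)*s-.5])
# plate top face corners: LL (low,left y+), LR(low,right), HR, HL ; head centre
top=[up(p,(295,110)) for p in[(67,183),(175,307),(310,187),(207,57)]]
sc=[up(p,(345,170)) for p in[(57,255),(255,240),(299,135)]]
C=[(-.05,.045,0),(-.05,-.045,0),(.05,-.045,0),(.05,.045,0)]
def pose(v): return R.from_euler('ZY',[v[3],-np.deg2rad(24)]),np.array([v[0],v[1],.049+v[2]])
# top corners order LL,LR,HR,HL ; scene: LL,HL?,...
def res(v,full=False):
    Rm,t=pose(v);w=lambda i:Rm.apply(C[i])+t
    r=[proj(F["top"],w(i))-top[i] for i in range(4)]
    r+=[proj(F["scene"],w(i))-sc[k] for k,i in enumerate((1,2,3))] if SC else []
    return np.concatenate(r) if not full else np.array(r)
for z,p in zip((.029,.029,.069,.069),top): print(onz(F["top"],p,z))
for z,p in zip((.029,.069,.069),sc): print("scene LL?",onz(F["scene"],p,z))
E
python3 - <<'E'
from fit import *
E
```

```text
[ 0.5964 -0.1766  0.029 ]
[ 0.5314 -0.2349  0.029 ]
[ 0.5891 -0.3019  0.069 ]
[ 0.656  -0.2479  0.069 ]
scene LL? [ 0.5322 -0.2346  0.029 ]
scene LL? [ 0.5855 -0.3121  0.069 ]
scene LL? [ 0.6551 -0.2505  0.069 ]
```

Both cameras agree on the plate corners, giving a fixture yaw of about -0.85. That is outside the stated range, but relative to its bearing from the robot it comes to -0.46. I'll fit it and check the stud model.

```bash
python3 - <<'E'
import fit; from fit import *
for SC in (0,1):
    fit.SC=SC; s_=least_squares(res,[.59,-.24,0,-.85],x_scale=.01); v=s_.x; print(v,np.abs(s_.fun).max())
Rm,t=pose(v)
P={c:cv2.resize(F[c]["img"][o[1]:o[1]+75,o[0]:o[0]+75,::-1],(400,400),interpolation=cv2.INTER_CUBIC) for c,o in(("scene",(345,170)),("top",(295,110)))}
O=dict(scene=(345,170),top=(295,110))
th=np.linspace(0,6.28,40)
for c in P:
  def poly(pts,col):
    q=np.array([((proj(F[c],Rm.apply(p)+t)-O[c]+.5)*400/75-.5) for p in pts]);cv2.polylines(P[c],[np.round(q).astype(int)],True,col,1,cv2.LINE_AA)
  poly(C,(0,255,0))
  for r,h,col in((.015,0,(0,0,255)),(.015,.02,(0,0,255)),(.013,.047,(255,0,0)),(.013,.053,(255,0,0))): poly([(r*np.cos(a),r*np.sin(a),h) for a in th],col)
cv2.imwrite("pics/ov.png",np.hstack([P["scene"],P["top"]]))
# ring by colour: both cams
from scipy.optimize import least_squares as ls
for c,z in(("top",.030),("scene",.030)):
  hsv=cv2.cvtColor(F[c]["img"],cv2.COLOR_RGB2HSV)
  m=((hsv[...,0]>12)&(hsv[...,0]<28)&(hsv[...,1]>100)).astype(np.uint8)
  mm=np.zeros_like(m);x0,y0=(358,209) if c=="top" else(331,257);mm[y0-18:y0+18,x0-18:x0+18]=m[y0-18:y0+18,x0-18:x0+18]
  cs=max(cv2.findContours(mm,0,1)[0],key=cv2.contourArea)
  h=cv2.convexHull(cs)
  def area_mask(p):
    pts=[proj(F[c],(p[0]+.029*np.cos(a),p[1]+.029*np.sin(a),zz)) for a in th for zz in(0,.03)]
    return cv2.fillConvexPoly(np.zeros((400,640),np.uint8),cv2.convexHull(np.round(np.array(pts)*16).astype(np.int32)),1,shift=4)
  filled=cv2.fillPoly(np.zeros_like(m),[cs],1)
  def cen(M): ys,xs=np.nonzero(M);return np.array([xs.mean(),ys.mean()])
  p=onz(F[c],cen(filled),.015)[:2]
  for _ in range(6): p=p+(onz(F[c],cen(filled),.015)-onz(F[c],cen(area_mask(p)),.015))[:2]
  print(c,"ring",p,filled.sum(),area_mask(p).sum())
# washer grip (black) base/top, slot end in top: z2 crop scale 8, origin (275,175)
for nm,q,z in(("fin top far",(210,78),.048),("fin top near",(219,165),.008),("hornL",(187,310),.008),("hornR",(291,298),.008),("slot closed mid",(234,208),.008),("bodyL",(152,185),.008),("bodyR",(298,165),.008)):
  print(nm,onz(F["top"],(275+(q[0]+.5)/8-.5,175+(q[1]+.5)/8-.5),z))
E
```

```text
[ 0.5964 -0.1766  0.029 ]
[ 0.5314 -0.2349  0.029 ]
[ 0.5891 -0.3019  0.069 ]
[ 0.656  -0.2479  0.069 ]
scene LL? [ 0.5322 -0.2346  0.029 ]
scene LL? [ 0.5855 -0.3121  0.069 ]
scene LL? [ 0.6551 -0.2505  0.069 ]
[ 0.5989 -0.2414 -0.0288 -0.8667] 0.7332682875052683
[ 0.5946 -0.2408 -0.0034 -0.8709] 1.3799299299667496
top ring [ 0.4161 -0.3239] 334 396
scene ring [ 0.4179 -0.3229] 527 656
fin top far [ 0.4793 -0.1617  0.048 ]
fin top near [ 0.4527 -0.1647  0.008 ]
hornL [ 0.401  -0.1545  0.008 ]
hornR [ 0.406  -0.1911  0.008 ]
slot closed mid [ 0.4375 -0.1703  0.008 ]
bodyL [ 0.4451 -0.1411  0.008 ]
bodyR [ 0.4532 -0.1927  0.008 ]
```

View pics/ov.png

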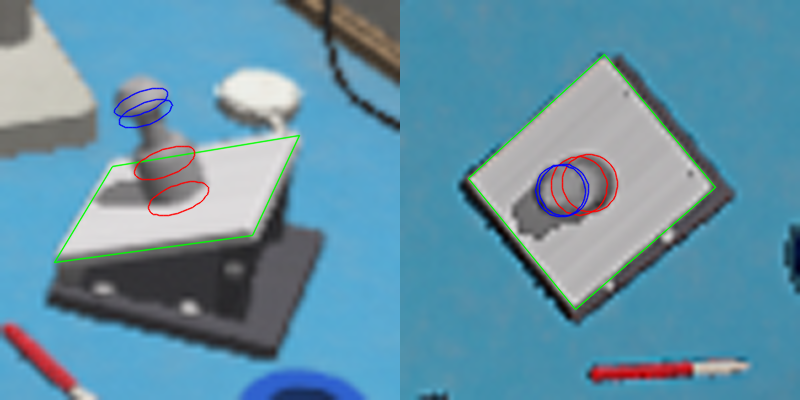

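The overlay fits to about 1 px; the spigot in the scene view suggests z offset ≈ 0. I'll refit with z fixed and head centres added, then check reachability.

```bash
cat > pl.py <<'E'
from fit import *
import fit
def res2(v):
    Rm,t=pose([v[0],v[1],0,v[2]]);w=lambda p:Rm.apply(p)+t
    r=[proj(F["top"],w(C[i]))-top[i] for i in range(4)]+[proj(F["scene"],w(C[i]))-sc[k] for k,i in enumerate((1,2,3))]
    r+=[2*(proj(F["top"],w((0,0,.053)))-up((161,190),(295,110))),2*(proj(F["scene"],w((0,0,.053)))-up((141,97),(345,170)))]
    return np.concatenate(r)
E
python3 - <<'E'
from pl import *
s_=least_squares(res2,[.59,-.24,-.85],x_scale=.01);v=s_.x;print(v);print(s_.fun.reshape(-1,2))
print("ringtop",onz(F["top"],(358.56,208.9),.03))
Rm,t=pose([v[0],v[1],0,v[2]]);B=Rm.as_matrix()
def tool(zdir,x): 
    return R.from_matrix(np.array([x,np.cross(zdir,x),zdir]).T)
dn=np.array([0,0,-1.])
print("ring picks")
for a in np.arange(-180,180,30):
    x=np.array([np.cos(np.deg2rad(a)),np.sin(np.deg2rad(a)),0]);q=ik([.417,-.3235,0],tool(dn,x).as_rotvec());
    xx=B@x; g=t+B@[0,0,.0]
    q2=ik(g,tool(-B[:,2],xx).as_rotvec());q3=ik(t+B@[0,0,.1],tool(-B[:,2],xx).as_rotvec())
    print(a,q if q is None else np.array(q),"|",None if q2 is None else np.array(q2),None if q3 is None else 1)
for s in(1,-1):
    y=.14;x=s*np.array([-np.sin(y),np.cos(y),0]);q=ik([.4687,-.1645,.012],tool(dn,x).as_rotvec());print("w",s,q)
    for d in((.04,0,.04),(.1,0,.045),(.1,0,.1)):print(d,ik(t+B@np.array(d),tool(-B[:,2],s*B[:,1]).as_rotvec()))
E
```

```text
[ 0.5964 -0.1766  0.029 ]
[ 0.5314 -0.2349  0.029 ]
[ 0.5891 -0.3019  0.069 ]
[ 0.656  -0.2479  0.069 ]
scene LL? [ 0.5322 -0.2346  0.029 ]
scene LL? [ 0.5855 -0.3121  0.069 ]
scene LL? [ 0.6551 -0.2505  0.069 ]
[ 0.5939 -0.2415 -0.8738]
[[ 0.35   -0.9002]
 [ 0.1383  0.4838]
 [ 1.2813  0.1577]
 [-0.0984 -0.6499]
 [-0.5911  0.4786]
 [-0.5475 -1.9283]
 [ 0.1523 -0.8978]
 [ 0.199   0.2505]
 [-0.0818 -0.0313]]
ringtop [ 0.4156 -0.3237  0.03  ]
ring picks
-180 [-0.7997  0.558  -0.5179  0.4949  0.     -2.3705] | [-0.4158  0.4873 -0.6041  0.0995 -0.1808 -1.1477] 1
-150 [-0.7997  0.558  -0.5179  0.4949 -0.     -2.8941] | [-0.4158  0.4873 -0.6041  0.0995 -0.1808 -1.6713] 1
-120 [-0.7997  0.558  -0.5179  0.4949  0.      2.8655] | [-0.4158  0.4873 -0.6041  0.0995 -0.1808 -2.1949] 1
-90 [-0.7997  0.558  -0.5179  0.4949  0.      2.3419] | [-0.4158  0.4873 -0.6041  0.0995 -0.1808 -2.7185] 1
-60 [-0.7997  0.558  -0.5179  0.4949  0.      1.8183] | [-0.4158  0.4873 -0.6041  0.0995 -0.1808  3.0411] 1
-30 [-0.7997  0.558  -0.5179  0.4949 -0.      1.2947] | [-0.4158  0.4873 -0.6041  0.0995 -0.1808  2.51
[... 449 characters left out ...]
558  -0.5179  0.4949  0.     -1.3233] | [-0.4158  0.4873 -0.6041  0.0995 -0.1808 -0.1005] 1
150 [-0.7997  0.558  -0.5179  0.4949  0.     -1.8469] | [-0.4158  0.4873 -0.6041  0.0995 -0.1808 -0.6241] 1
w 1 [-0.4863  0.4978 -0.5926  0.4804  0.     -0.6263]
(0.04, 0, 0.04) [-0.4322  0.4278 -0.5174  0.2429 -0.1747  0.4076]
(0.1, 0, 0.045) [-0.4702  0.4581 -0.3713  0.3528 -0.1604  0.3719]
(0.1, 0, 0.1) [-0.4548  0.3699 -0.3626  0.452  -0.1662  0.3863]
w -1 [-0.4863  0.4978 -0.5926  0.4804 -0.      2.5153]
(0.04, 0, 0.04) [-0.4322  0.4278 -0.5174  0.2429 -0.1747 -2.7339]
(0.1, 0, 0.045) [-0.4702  0.4581 -0.3713  0.3528 -0.1604 -2.7696]
(0.1, 0, 0.1) [-0.4548  0.3699 -0.3626  0.452  -0.1662 -2.7552]
```

```bash
cat >> h.py <<'E'
P0=np.array([.5939,-.2415,.049]);YAW=-.8738
Bs=R.from_euler('ZY',[YAW,-np.deg2rad(24)]).as_matrix()
def tool(zdir,x): return R.from_matrix(np.array([x,np.cross(zdir,x),zdir]).T).as_rotvec()
def down(a): return tool(np.array([0,0,-1.]),np.array([np.cos(a),np.sin(a),0]))
def seat(d): return P0+Bs@np.array(d)
def st(): s=get_state();print("t%.2f"%s["clock"],np.round(s["position"],4),"F",np.round(s["contact_force"],1),"gap%.3f"%s["finger_gap"]);return s
E
python3 - <<'E'
from h import *
p=np.array([.4162,-.3235,0])
movep(p+[0,0,.1],down(0)); move_l(p+[0,0,-.001],.15,until_force=15); st()
grab(20); st(); let_go(); st()
move_l(p+[0,0,.045],.2); movep(p+[0,0,.045],down(np.pi/2)); move_l(p+[0,0,-.001],.15,until_force=15)
grab(60); st(); move_l(p+[0,0,.13],.2); st()
f=grab_frame("scene"); save(f,"s1.png")
f=grab_frame("top"); save(f,"t1.png")
E
python3 - <<'E'
import cv2
a=cv2.imread("pics/s1.png")[110:310,220:440];cv2.imwrite("pics/s1z.png",cv2.resize(a,None,fx=2.5,fy=2.5))
E
```

```text
t3.67 [ 4.165e-01 -3.244e-01 -3.000e-04] F [ 0.1 -0.6  0.5] gap1.001
t4.05 [ 4.169e-01 -3.242e-01  3.000e-04] F [-1.3  0.   5.9] gap0.676
t4.44 [ 0.4162 -0.3234 -0.001 ] F [-0.7 -0.5 -0.2] gap1.001
t7.08 [ 0.417  -0.3241  0.0006] F [-1.3  1.6  6.7] gap0.666
t7.89 [ 0.4156 -0.323   0.1292] F [ 0.2  0.6 -1.8] gap0.660
```

View pics/s1z.png

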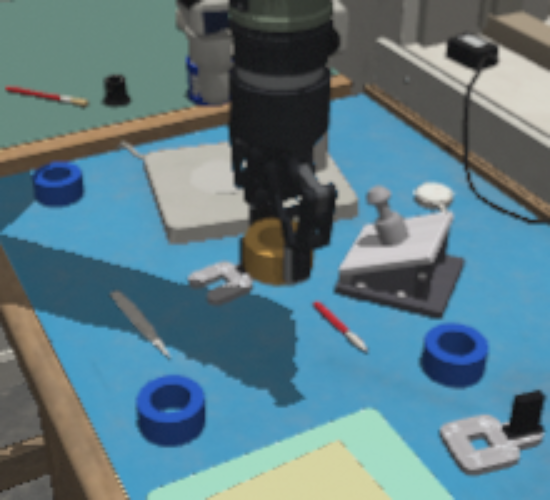

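Ring held, with its underside at about the TCP plane. Next: move over the stud and check from there.

```bash
python3 - <<'E'
from h import *
r=tool(-Bs[:,2],Bs[:,1])
movep(seat((0,0,.13)),r); move_l(seat((0,0,.064)),.15); st()
f=grab_frame("scene"); g=grab_frame("top")
th=np.linspace(0,6.28,40)
out=[]
for F,o,n in((f,(345,150),"s"),(g,(290,100),"t")):
  im=cv2.resize(F["img"][o[1]:o[1]+100,o[0]:o[0]+100,::-1],(400,400),interpolation=cv2.INTER_CUBIC)
  for rr,h,c in((.029,.064,(0,0,255)),(.029,.094,(0,0,255)),(.017,.094,(0,255,0)),(.013,.047,(255,0,0)),(.015,.02,(255,0,0))):
    q=np.array([(proj(F,seat((rr*np.cos(a),rr*np.sin(a),h)))-o+.5)*4-.5 for a in th]);cv2.polylines(im,[np.round(q).astype(int)],True,c,1,cv2.LINE_AA)
  out.append(im)
cv2.imwrite("pics/hov.png",np.hstack(out))
E
```

```text
t9.74 [ 0.5769 -0.222   0.1073] F [ 0.7 -0.6 -1. ] gap0.662
```

View pics/hov.png

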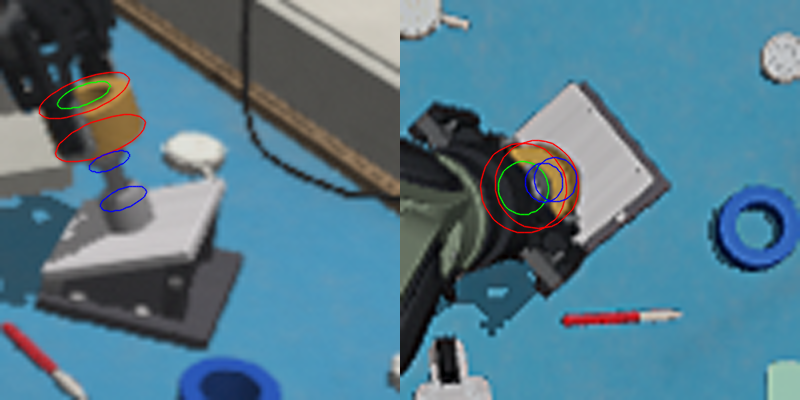

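Ring aligned to within about 1 px in both views. Descending with a force stop.

```bash
python3 - <<'E'
from h import *
def loc(): 
    s=get_state();return np.round(Bs.T@(s["position"]-P0)*1000,2),np.round(Bs.T@s["contact_force"],1)
print(move_l(seat((0,0,.032)),.08,until_force=12),*loc())
print(move_l(seat((0,0,.018)),.04,until_force=12),*loc())
print(move_l(seat((0,0,-.002)),.04,until_force=15),*loc()); st()
E
```

```text
False [-0.52 -0.21 31.54] [-1.   0.1 -1.4]
False [-0.68  1.65 17.58] [-2.1  5.  -3.7]
True [-0.76  2.23  1.63] [0.4 0.7 3. ]
t11.33 [ 0.5947 -0.239   0.0502] F [-0.   1.1  2.9] gap0.665
```

```bash
python3 - <<'E'
from h import *
def loc(): 
    s=get_state();return np.round(Bs.T@(s["position"]-P0)*1000,2),np.round(Bs.T@s["contact_force"],1)
print(*loc()); move_l(seat((0,.0015,-.001)),.03,until_force=15); print(*loc())
let_go(); print(*loc()); move_l(seat((0,.0015,.13)),.15); movep(np.array([.47,-.165,.2]),down(.14+np.pi/2)); st()
f=grab_frame("scene"); g=grab_frame("top")
th=np.linspace(0,6.28,40)
out=[]
for F,o,n in((f,(345,170),"s"),(g,(295,110),"t")):
  save(F,"after_"+n+".png")
  im=cv2.resize(F["img"][o[1]:o[1]+75,o[0]:o[0]+75,::-1],(400,400),interpolation=cv2.INTER_CUBIC)
  for rr,h,c in((.029,.0,(0,0,255)),(.029,.030,(0,0,255)),(.013,.047,(255,0,0))):
    q=np.array([(proj(F,seat((rr*np.cos(a),rr*np.sin(a),h)))-o+.5)*400/75-.5 for a in th]);cv2.polylines(im,[np.round(q).astype(int)],True,c,1,cv2.LINE_AA)
  out.append(im)
cv2.imwrite("pics/seated.png",np.hstack(out))
for c,F in(("scene",f),("top",g)):
  for n,z in(("slotted_washer_slot",.004),("slotted_washer_grip",.03),("ring_center",.0627)):
    for r in tip_of(c,n)[:2]: print(c,n,round(r["score"],2),np.round(onz(F,r["centre"],z),4))
E
```

```text
[-0.76  2.23  1.63] [0.4 0.7 3. ]
[-0.77  2.21  1.56] [0.3 0.3 6.9]
[-2.59  1.86  0.74] [-0.  -0.1  0.4]
t13.97 [ 0.4699 -0.165   0.1992] F [ 0.2 -0.3 -0.2] gap0.997
scene slotted_washer_slot 0.89 [ 0.4292 -0.166   0.004 ]
scene slotted_washer_grip 0.97 [ 0.4656 -0.15    0.03  ]
scene ring_center 0.93 [ 0.5292 -0.4267  0.0627]
scene ring_center 0.77 [ 0.3153 -0.0023  0.0627]
top slotted_washer_slot 0.56 [ 0.4368 -0.1677  0.004 ]
top slotted_washer_grip 0.69 [ 0.4684 -0.1646  0.03  ]
top ring_center 0.54 [ 0.5506 -0.3744  0.0627]
top ring_center 0.53 [ 0.5816 -0.2386  0.0627]
```

View pics/seated.png

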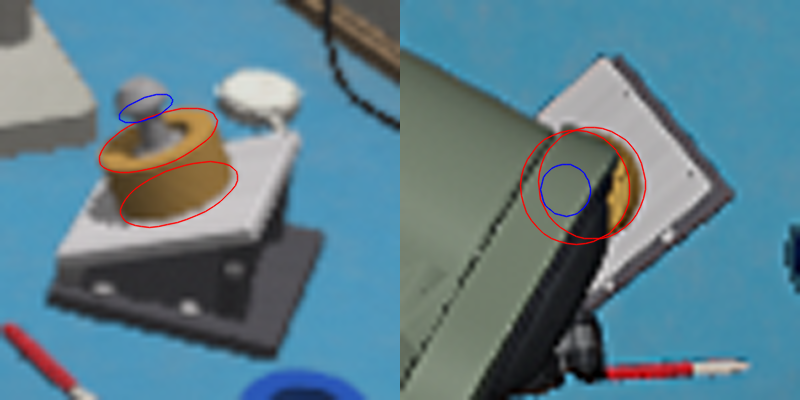

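The ring sits flat on the plate over the spigot (scene view; offset about 2 mm, as expected from the clearance). Now the washer.

```bash
python3 - <<'E'
from h import *
p=np.array([.4687,-.1645,.012]);y=.14
move_l(p+[0,0,.06],.2); print(move_l(p,.1,until_force=10)); st()
grab(80); s=st(); move_l(p+[0,0,.14],.2); st()
r=tool(-Bs[:,2],Bs[:,1])
movep(seat((.11,.0015,.12)),r); move_l(seat((.105,.0015,.0455)),.15); st()
f=grab_frame("scene"); g=grab_frame("top"); out=[]
for F,o in((f,(345,150)),(g,(305,110))):
  im=cv2.resize(F["img"][o[1]:o[1]+80,o[0]:o[0]+80,::-1],(400,400),interpolation=cv2.INTER_CUBIC)
  def pl(pts,c):
    q=np.array([(proj(F,seat(a))-o+.5)*5-.5 for a in pts]);cv2.polylines(im,[np.round(q).astype(int)],True,c,1,cv2.LINE_AA)
  for z in(.0335,.0415): pl([(.065+a,.0015+b,z) for a,b in((-.026,.02),(-.026,.0085),(.0085,.0085),(.0085,-.0085),(-.026,-.0085),(-.026,-.02),(-.018,-.027),(.026,-.027),(.026,.027),(-.018,.027))],(0,0,255))
  out.append(im)
cv2.imwrite("pics/pre.png",np.hstack(out))
E
```

```text
False
t15.91 [ 0.4692 -0.1648  0.0126] F [ 1.1  0.  -0.2] gap0.999
t16.59 [ 0.469  -0.1645  0.0123] F [-0.6  2.   3.9] gap0.111
t17.44 [ 0.4679 -0.1641  0.151 ] F [-0.1  0.9 -0.7] gap0.106
t19.05 [ 0.6447 -0.2999  0.1335] F [-0.3  0.2 -0.7] gap0.103
```

View pics/pre.png

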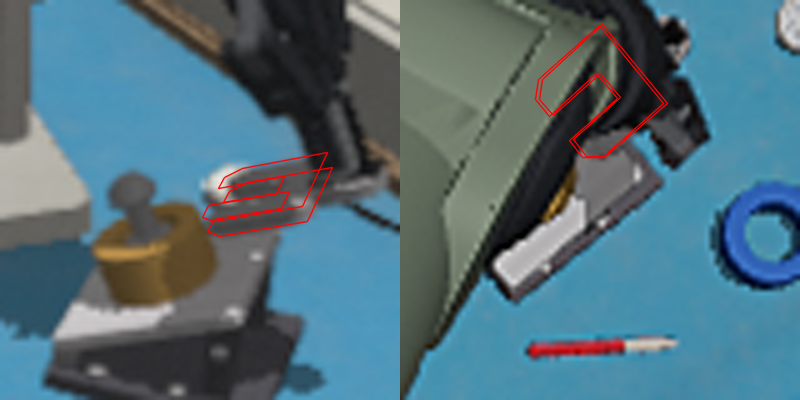

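Washer held in the expected pose and clear of the ring. Sliding it in.

```bash
python3 - <<'E'
from h import *
def loc(): 
    s=get_state();return s["clock"],np.round(Bs.T@(s["position"]-P0)*1000,2),np.round(Bs.T@s["contact_force"],1),np.round(Bs.T@s["wrist_torque"],2)
for x in(.085,.065,.05):
    h=move_l(seat((x,.0015,.0455)),.06,until_force=8); print(h,*loc())
    if h: break
else: print(move_l(seat((.032,.0015,.0455)),.03,until_force=8),*loc())
f=grab_frame("scene"); save(f,"ins.png")
im=f["img"][150:250,345:445,::-1];cv2.imwrite("pics/insz.png",cv2.resize(im,(500,500),interpolation=cv2.INTER_CUBIC))
E
```

```text
False 19.6333 [84.56  1.61 45.65] [-0.9  0.2 -1.3] [0.01 0.44 0.02]
False 20.1167 [64.61  1.55 45.49] [ 0.6  0.1 -1.1] [0.03 0.46 0.  ]
False 20.5167 [49.31  1.52 45.46] [-0.5 -0.4 -0.4] [-0.01  0.46  0.03]
False 21.2667 [34.06  1.55 45.84] [ 3.8 -0.4 -3.5] [-0.12 -0.7   0.04]
```

View pics/insz.png

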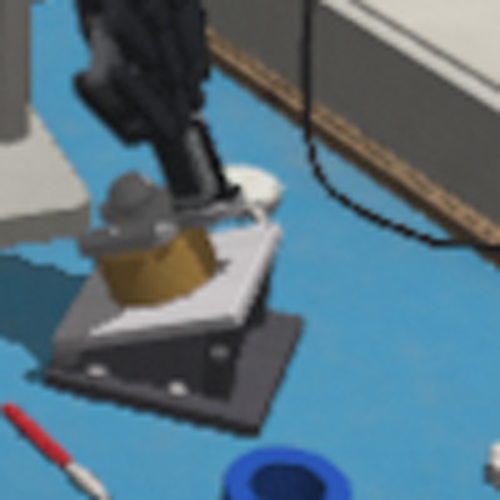

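Washer is under the head, and the contact force suggests the closed end has reached the neck. Lowering onto the ring, nudging home, releasing.

```bash
python3 - <<'E'
from h import *
def loc(): 
    s=get_state();return s["clock"],np.round(Bs.T@(s["position"]-P0)*1000,2),np.round(Bs.T@s["contact_force"],1),np.round(Bs.T@s["wrist_torque"],2)
print(move_l(seat((.0345,.0015,.039)),.03,until_force=10),*loc())
z=(Bs.T@(get_state()["position"]-P0))[2]
print(move_l(seat((.030,.0015,z)),.02,until_force=8),*loc())
let_go(); print(*loc())
move_l(seat((.036,.0015,z+.07)),.1); print(*loc())
movep(np.array([.45,-.10,.3]),down(np.pi/2)); movep(np.array([.33,-.05,.3]),down(np.pi/2)); st()
f=grab_frame("scene"); g=grab_frame("top"); out=[]
for F,o in((f,(345,160)),(g,(295,110))):
  im=cv2.resize(F["img"][o[1]:o[1]+75,o[0]:o[0]+75,::-1],(400,400),interpolation=cv2.INTER_CUBIC)
  def pl(pts,c):
    q=np.array([(proj(F,seat(a))-o+.5)*400/75-.5 for a in pts]);cv2.polylines(im,[np.round(q).astype(int)],True,c,1,cv2.LINE_AA)
  pl([(-.003+a,.0015+b,.038) for a,b in((-.026,.02),(-.026,.0085),(.0085,.0085),(.0085,-.0085),(-.026,-.0085),(-.026,-.02),(-.018,-.027),(.026,-.027),(.026,.027),(-.018,.027))],(0,0,255))
  out.append(im)
cv2.imwrite("pics/end.png",np.hstack(out))
for c,F in(("scene",f),("top",g)):
  for n,d in(("slotted_washer_slot",(-.003,.0015,.034)),("slotted_washer_grip",(.037,.0015,.06))):
    w=seat(d)
    for r in tip_of(c,n)[:2]: print(c,n,round(r["score"],2),np.round(1000*Bs.T@(onz(F,r["centre"],w[2])-P0),1))
E
```

```text
True 21.5333 [34.68  1.96 43.24] [0.9 1.  2.1] [ 0.02  0.2  -0.04]
True 21.775 [34.48  1.91 43.51] [ 2.2 -0.3 -0.1] [-0.    0.02  0.04]
22.5 [34.8   1.86 43.5 ] [-0.2 -0.4 -0.5] [-0.01  0.46 -0.02]
23.35 [ 35.66   1.36 112.95] [-0.8 -0.5  0.1] [ 0.01  0.39 -0.07]
t24.83 [ 0.33   -0.0501  0.2995] F [ 0.6 -0.1  0.1] gap0.999
scene slotted_washer_slot 0.62 [-2.2 -2.5 33.6]
scene slotted_washer_slot 0.53 [ 5.5 67.6 30.2]
scene slotted_washer_grip 0.83 [42.5 -4.4 57.5]
top slotted_washer_slot 0.59 [-9.4  1.8 36.9]
top slotted_washer_slot 0.51 [ 0.4 -0.5 32.5]
top slotted_washer_grip 0.64 [43.6  4.6 57.1]
```

View pics/end.png

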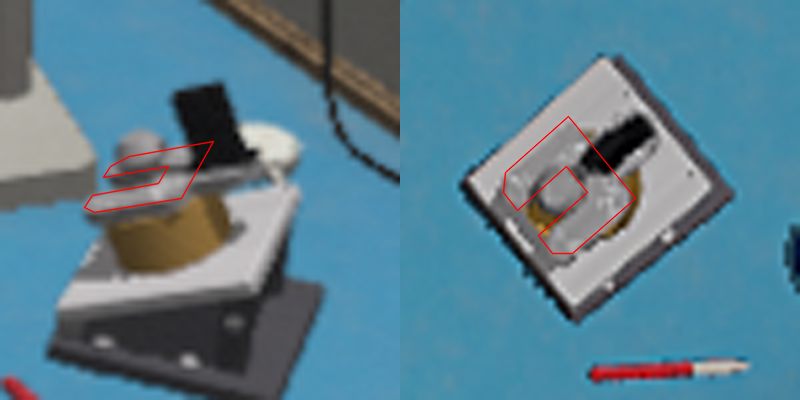

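```bash
cat > fin.py <<'E'
from h import *
from scipy.optimize import minimize
import itertools
f=grab_frame("scene"); g=grab_frame("top")
V=[(F,o) for F,o in((f,(345,160)),(g,(295,110)))]
K=8
M=[]
for F,o in V:
  im=F["img"][o[1]:o[1]+75,o[0]:o[0]+75].astype(np.uint8)
  im=cv2.resize(im,(75*K,75*K),interpolation=cv2.INTER_CUBIC); m=(im.max(2)<55).astype(np.uint8)
  n,l,s,_=cv2.connectedComponentsWithStats(m)
  q=(proj(F,seat((.038,0,.06)))-o)*K; 
  i=min((k for k in range(1,n) if s[k,4]>300),key=lambda k:np.linalg.norm(_[k]-q)); M.append((l==i).astype(np.uint8)); print(s[i],q)
box=np.array(list(itertools.product((.027,.053),(-.005,.005),(.004,.044))))
def W(p,pts): # slot pose in seat frame: x,y(mm), yaw,pitch,roll
  return np.array([seat(a) for a in R.from_euler('zyx',p[2:5]).apply(pts)+[p[0]/1e3,p[1]/1e3,.034]])
def px(F,o,P): return np.array([(proj(F,w)-o+.5)*K-.5 for w in P])
def cost(p):
  c=0
  for (F,o),m in zip(V,M):
    h=cv2.convexHull(np.round(px(F,o,W(p,box))*16).astype(np.int32)); r=cv2.fillConvexPoly(np.zeros_like(m),h,1,shift=4)
    c+=(r!=m).sum()/m.sum()
  return c+10*(p[3]**2+p[4]**2)*.1
best=min((minimize(cost,[x,0,yw,0,0],method="Nelder-Mead",options=dict(initial_simplex=np.array([[x,0,yw,0,0]]+[list(np.array([x,0,yw,0,0])+d) for d in np.diag([3,3,.15,.1,.1])]),maxiter=400)) for x,yw in((-2,0),(2,.1),(-2,-.15))),key=lambda r:r.fun)
print(np.round(best.x,3),best.fun)
p=best.x; out=[]
C=[(-.026,.02),(-.026,.0085),(.0085,.0085),(.0085,-.0085),(-.026,-.0085),(-.026,-.02),(-.018,-.027),(.026,-.027),(.026,-.011),(.058,-.011),(.058,.011),(.026,.011),(.026,.027),(-.018,.027)]
for F,o in V:
  im=cv2.resize(F["img"][o[1]:o[1]+75,o[0]:o[0]+75,::-1],(600,600),interpolation=cv2.INTER_CUBIC)
  for P,c in((W(p,np.array([(a,b,.004) for a,b in C])),(0,0,255)),(W([-2,0,0,0,0],np.array([(a,b,-.004) for a,b in C])),(0,255,0))):
    cv2.polylines(im,[np.round(px(F,o,P)).astype(int)],True,c,1,cv2.LINE_AA)
  out.append(im)
cv2.imwrite("pics/fin.png",cv2.resize(np.hstack([i[40:480,60:520] if k==0 else i[60:500,80:540] for k,i in enumerate(out)]),(800,383)))
E
python3 fin.py
```

```text
[ 263  128  121  129 9342] [313.83041228 181.48448482]
[ 271  173  109   88 4662] [316.41541799 210.27123827]
[-0.053 10.252 -0.187 -0.055  0.183] 0.47735442633347924
```

View pics/fin.png

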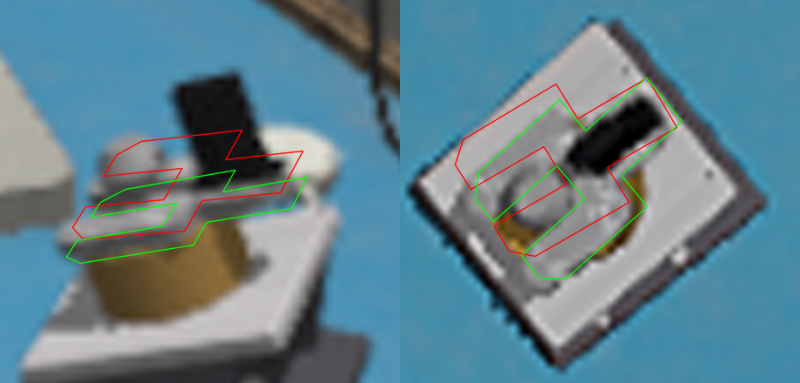

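The nominal flat, fully-home outline (green) matches the washer in both views. The free fin fit (red) is a poor one, thrown off by shadow and tilt ambiguity. The slide hit the same hard stop twice, at 34.1 and 34.5 mm, and the robot is clear, so I'm handing in.

```bash
python3 - <<'E'
from h import *
st(); sign_off()
E
```

```text
t25.23 [ 0.3304 -0.0502  0.2998] F [0.5 0.2 0.1] gap1.002
the job is handed in; nothing more can be done
```

I put the brass ring over the stud, slid the slotted washer under the head from the uphill side, let go and handed the job in at about 25 s. `sign_off()` gives no verdict, so success is judged only from my own checks.

- **Ring:** it looks flat on the plate over the spigot, about 2 mm off my fixture estimate, which is about the play in the bore.
- **Washer:** the slide stopped against something solid twice, at 34.1 mm in the air and 34.5 mm on the ring. I took that as the closed end touching the neck. The last pictures show it lying on the ring under the head, grip uphill and gap downhill, close to the outline I drew for flat and fully home.
- **Closed washer:** I never moved near it, and did not re-measure it at the end.
- **Robot:** it was well clear, with about zero force on the tool.

These checks disagreed or fell short:
- **Fin fit:** an automatic fit to the washer's grip came out badly (y +10 mm, roll 0.18 rad). I set it aside because the mask was poor and the result did not match the picture.
- **Network points:** the detected slot and grip points scattered by several mm.
- **Stop position:** the washer stopped about 4 mm further downhill than I expected. I put this down to pick and fixture estimate errors of a few mm.
- **Fixture yaw:** I measured about -0.87 rad, outside the stated -0.65 to -0.15. Relative to the fixture's bearing from the robot it is about -0.49, and both cameras agreed, so I used it.

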